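# Open the oil filler of the lathe gearbox

### The job

Open the oil filler on the lathe's green gearbox: push its winged cap down against the spring, twist it anticlockwise (seen from above) until it comes free, and lift it off. Lower it right down to the floor of the shallow wooden dish before letting go, and leave it lying in the dish. Do not turn the round wingless vent cap on the same gearbox.

Things in the scene. Friction and masses are not known exactly. Their poses are not given: they have to be found in the camera images.
- filler_cap: Loose metal cap, 90 g. Origin: under its lug bar (36 x 6 x 5 mm along x), z up its axis. Disc 46 mm across at z 20-24 mm; on it the wing to grip across: 44 mm along x, 12 thick, z 23-48. Fitted, origin 21 mm above the neck's. Push down 8 mm (5 to 10; hard stop 11; spring 4.5 N, 8.5 N at 8 mm), keep down, turn 60 deg anticlockwise (50 to 67); it springs up 6 mm; clear at 12 mm up.
- filler_neck: Dark steel cup fixed on the flat top of the green gearbox, 56 mm across, 30 tall. Origin: centre of its underside, 85 mm above the work surface; z up. x runs along the slot that lets the cap's lug bar out, marked by two small steel bosses outside the rim. Fitted, the cap's x (its wing) is 60 deg clockwise of this x, caught by teeth 4 mm deep; stops bar clockwise turning and end the free turn.
- dish: A shallow round dish of pale turned wood, fixed to the surface: 172 mm across the rim, 24 mm tall, walls 6 mm thick and sloping, inside floor 6 mm above its underside and about 136 mm wide. Origin: centre of its underside, on the work surface; z up.
- vent_cap (a joint): Turn of the vent's cap, rad, 0 at the start, anticlockwise positive: a round fluted metal cap without a wing, 48 mm across, its top 42 mm above the gearbox's top, 120 mm from the filler neck at the other end of the gearbox (a casting 120 x 220 mm, 85 tall, with a spindle and a pulley at its sides). To be left alone.

How it is judged:
On the way, in this order (a step that is already met when the one before it is completed fails the run):
1. the filler cap is pushed at least 4 mm down in its neck (z of filler_cap in the frame of filler_neck below 0.017 m and horizontal distance between filler_cap and filler_neck below 0.008 m), for 0.05 s.
2. the filler cap is twisted free and lifted clear of its neck (z of filler_cap in the frame of filler_neck above 0.04 m), for 0.1 s.
3. the filler cap, still held, is lowered into the dish until its lowest middle point is within about 20 mm of the dish's floor (horizontal distance between filler_cap and dish below 0.075 m and z of filler_cap in the frame of dish below 0.027 m and contact force between the fingers and filler_cap above 0.5 N), for 0.05 s.
At the end, for the whole second after the job is handed in: The filler cap lies at rest in the shallow dish (its origin within 75 mm of the dish's centre and under 50 mm above its underside), released, and the vent cap is turned by less than 0.3 rad (horizontal distance between filler_cap and dish below 0.075 m and z of filler_cap in the frame of dish between 0 and 0.05 m and linear speed of filler_cap below 0.03 m/s and not (value of joint vent_cap above 0.3 rad or value of joint vent_cap below -0.3 rad)); the robot touches nothing.
It fails at once if the round vent cap is turned by more than 0.3 rad (value of joint vent_cap above 0.3 rad or value of joint vent_cap below -0.3 rad).
It also fails if it takes over 45 s, if anything falls off the work surface, if the arm or the gripper's body presses on something with over 40 N, if the wrist force passes 120 N, or if a joint passes its speed limit or range.

### The arm

A 7-joint arm with a two-finger parallel gripper is mounted at the origin on the work surface. World frame = base frame: x ahead of the robot, y to its left, z up, the work surface at z = 0. Lengths are in m, angles in rad, forces in N, time in s.
With the tool pointing down it reaches from about 0.35 to 0.9 m from the base axis. Payload 8.1 kg.
Tool frame: the origin (TCP) lies between the finger pads; the fingertips stand 22 mm ahead of it and the grasp point (between the pads) lies 3 mm ahead of it (arm.tip_reach is the distance from the TCP to the fingertips, in m); z points along the fingers, y is the line along which they close (so a half turn about z gives the same grasp; the last joint's range is limited). The gripper opens to 92 mm and grips with 3 to 60 N. Pads are 19 mm wide; open, the fingers measure 130 mm over their backs; the gripper's body (75 mm by 190 mm) begins 47 mm behind the grasp point.
Start: joints at [-1.225, 0.434, 0.025, 1.573, -0.012, 1.134, -0.075], TCP at [0.271, 0.563, 0.249] pointing down, gripper open.
Joint ranges: [-2.62, 2.62], [-0.44, 2.09], [-1.27, 1.32], [0.08, 2.57], [-1.32, 4.46], [0.12, 2], [-2.74, 2.74]. Speed limits (rad/s): [2.22, 2.22, 3.01, 3.01, 3.14, 3.14, 3.14].

### API

Orientations are given as a rotation vector (axis times angle).
In Python, from cell import telemetry, vision, job, arm gives the robot as it stands. The module is installed in compiled form; this text tells all that it offers.
- The arm moves only by the shell command python3 -m creep 'ROWS' [FORCE]. ROWS is text: rows parted by semicolons, each of 7 numbers parted by spaces: the finger opening in cm, from 0 to 9.18, then the shift along the tool's x, y, z in cm, then the turn, a rotation vector about the tool's x, y, z in degrees. A call has 1 to 5 rows; each row is the pose to reach, as a shift and turn from the pose commanded when the call began, along the tool's axes at that moment; what a row does not reach only later rows make up. A row lasts 1/8 s, in which the tool goes at most 62.5 mm and 10.7 degrees, less where a joint would pass 70% of its speed; a pose out of reach is approached as far as the arm can. A call with a gripper value outside its range is refused whole. The fingers move at their own pace and stop on an object; FORCE is the grip in N (left out, the last holds). Time passes only in rows, so rows that repeat a pose let the fingers close. It gives the time, the measured TCP pose, the force, the opening and the grip force at its end, in the units of the state.
- telemetry.observe(): the state, without advancing time (a new reading comes with each control period).
- vision.get_image(name): name is "scene" or "top" or "wrist"; returns the picture (400x640x3 uint8, red, green, blue); there is no depth.
- vision.camera_info(name): a dict with "fov_y" (degrees; the focal length in pixels is half the picture's height over the tangent of half this angle, whatever the lens; pixels are square), "cx", "cy" (the principal point, pixels), "dist_coeffs" ([k1, k2, p1, p2, k3] as OpenCV has them; the pictures are not rectified), "extrinsics" (4x4, takes a point from camera to world coordinates). Camera axes: x right, y down, z forward; pixel columns grow to the right and rows downward; lengths in m; the calibration is good to about 2 mm. A picture is of the moment at which its call begins: read the wrist's pose just before it. camera_info takes no time and is no camera call; for the wrist camera it gives the pose at the moment of the call.
- job.sign_off(): hands the job in; it is judged then, once.
The state is a dict: "clock": time; "joints": joint angles; "dq": joint speeds; "joint_efforts": joint torques, N m; "position": TCP position; "ee_rot": TCP orientation; "force": force on the tool from outside, world axes, zero at the start; "ft_torque": the same for the moment, N m; "width": opening from 0.0 (shut) to 1.0 (fully open); "gripper_force": force on a finger pad.
Only numpy, scipy, OpenCV 4.12 (cv2) and the standard library are available. Lean on these libraries where they do the work, as an engineer would, in place of code of your own. Each camera call takes 0.05 s, during which the arm holds its last target. There are 200 camera calls.

## Working session

There is one attempt and no reset: what is moved stays moved. The work goes in short steps, Python scripts to look and compute and a shell command to move; the robot and the scene stay as the last step left them, time stands still between calls to the robot, and variables do not carry over. Pictures are saved under pics/ and viewed, at most 10 in all, crops included, and the job is handed in when it is done.

```bash
mkdir -p pics; python3 - <<'E'
from cell import telemetry, vision
import cv2
s=telemetry.observe();print(s)
for n in("top","scene"):
    print(n,vision.camera_info(n)); cv2.imwrite(f"pics/{n}1.png",vision.get_image(n)[:,:,::-1])
E
```

```text
{'clock': 0.0, 'joints': array([-1.22455834,  0.43521175,  0.02496676,  1.57408538, -0.01158702,
        1.13398446, -0.07512366]), 'dq': array([ 3.85228198e-04,  5.60992241e-04,  7.42275495e-04, -4.46945707e-04,
       -3.01104194e-05,  7.65416266e-04,  8.33417955e-04]), 'joint_efforts': array([ 5.58481815e-05, -6.67842937e+01,  9.84726660e-01, -3.14465868e+01,
       -6.06392696e-02,  4.28353669e-02,  2.00233872e-04]), 'position': array([0.27104531, 0.56265083, 0.24795638]), 'ee_rot': array([-6.99211901e-01, -3.06259166e+00,  2.40576349e-03]), 'force': array([-0.39789638,  1.10666577,  0.72342372]), 'ft_torque': array([-0.00832104, -0.02792987, -0.0207916 ]), 'gripper_force': 0.0, 'width': 1.0010207862718463}
top {'fov_y': 42.75401688629968, 'cx': 322.3628893502441, 'cy': 191.54726983740844, 'dist_coeffs': array([-0.09281473,  0.        ,  0.        ,  0.        ,  0.        ]), 'extrinsics': array([[-0.02161353, -0.9894947 ,  0.14294436,  0.4443256 ],
       [-0.99955204,  0.02434749,  0.01740443, -0.00862184],
       [-0.02070193, -0.14250415, -0.98957769,  0.91064663],
       [ 0.        ,  0.        ,  0.        ,  1.        ]])}
scene {'fov_y': 52.23783127521627, 'cx': 322.78055770098047, 'cy': 203.43170840660102, 'dist_coeffs': array([-0.06408088,  0.        ,  0.        ,  0.        ,  0.        ]), 'extrinsics': array([[-0.1022584 ,  0.76579071, -0.63490771,  1.06264862],
       [ 0.99471699,  0.08450408, -0.05828522,  0.02367668],
       [ 0.00901801, -0.63751365, -0.77038628,  0.68884523],
       [ 0.        ,  0.        ,  0.        ,  1.        ]])}
```

View pics/top1.png

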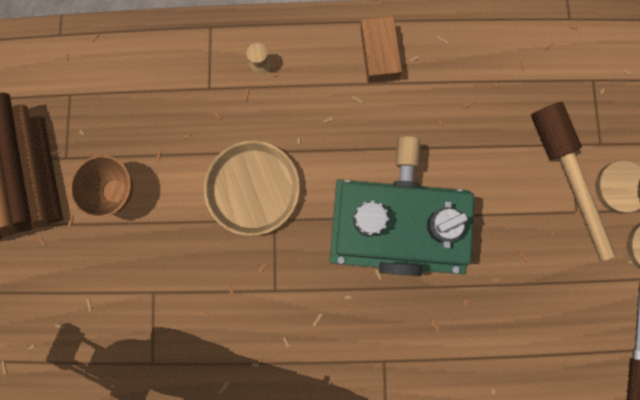

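View pics/scene1.png

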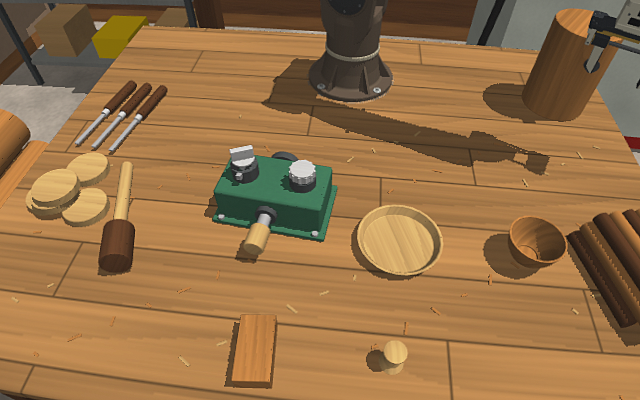

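The top picture shows the winged filler cap at about (451,223), with bosses at about (447,205) and (447,242). The vent is at (371,218) and the dish is centred at (252,188). I'll zoom in on the filler from both cameras.

```bash
python3 - <<'E'
import cv2,numpy as np
a=cv2.imread("pics/top1.png")[190:255,415:485];b=cv2.imread("pics/scene1.png")[135:195,205:275]
r=lambda i:cv2.resize(i,(400,400*i.shape[0]//i.shape[1]),interpolation=cv2.INTER_CUBIC)
a,b=r(a),r(b);h=min(len(a),len(b));cv2.imwrite("pics/z1.png",np.hstack([a[:h],b[:h]]))
print(h)
E
cat > h.py <<'E'
import numpy as np,cv2
from cell import vision
def K(i):
    f=200/np.tan(np.radians(i["fov_y"]/2));return np.array([[f,0,i["cx"]],[0,f,i["cy"]],[0,0,1.]])
def ray(n,uv,i=None):
    i=i or vision.camera_info(n)
    p=cv2.undistortPoints(np.array([[uv]],float),K(i),i["dist_coeffs"])[0,0]
    E=i["extrinsics"];return E[:3,3],E[:3,:3]@np.array([*p,1])
def at(n,uv,z,i=None):
    o,d=ray(n,uv,i);return (o+d*(z-o[2])/d[2]).round(4)
E
```

```text
342
```

View pics/z1.png

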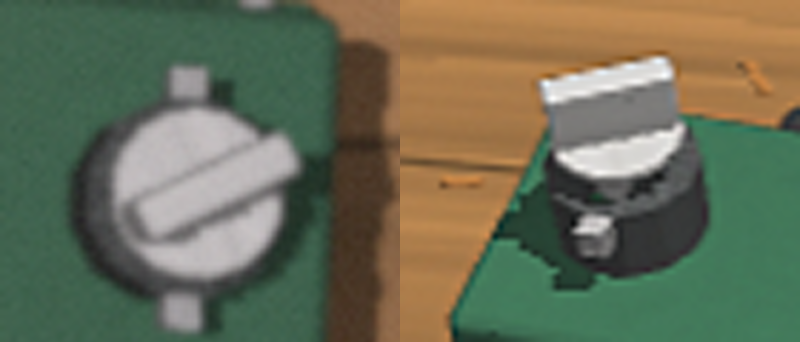

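The crop shows the wing-top ends at about (287,152) and (140,222), and the bosses at (188,82) and (182,312), in crop pixels at 5.714x.

```bash
python3 - <<'E'
from h import *
from cell import telemetry
from scipy.spatial.transform import Rotation as R
t=lambda u,v:(415+u/5.714,190+v/5.714); s=lambda u,v:(205+u/5.714,135+v/5.714)
A=at("top",t(287,152),.154);B=at("top",t(140,222),.154);print(A,B,(A+B)/2,np.linalg.norm(A-B),"wing ang",np.degrees(np.arctan2(*(A-B)[1::-1])))
C=at("top",t(188,82),.1);D=at("top",t(182,312),.1);print(C,D,"neck ang",np.degrees(np.arctan2(*(C-D)[1::-1])),(C+D)/2)
print("disc top",at("top",t(198,191),.13))
p=[(543,93),(672,68)]
E1,F=[at("scene",s(u-400,v),.154) for u,v in p];print("scene",E1,F,(E1+F)/2)
print("dish",at("top",(252,188),.024),at("scene",(400,238),.024), at("top",(252,190),.006))
print("vent",at("top",(371.5,217.5),.127))
q=R.from_rotvec(telemetry.observe()["ee_rot"]);print(q.as_matrix().round(3)); 
i=vision.camera_info("wrist");print(i)
E
```

```text
[ 0.5107 -0.2071  0.154 ] [ 0.4935 -0.1677  0.154 ] [ 0.5021 -0.1874  0.154 ] 0.0429906966680002 wing ang -66.41641004290415
[ 0.5358 -0.1946  0.1   ] [ 0.4718 -0.1895  0.1   ] neck ang -4.556129750252503 [ 0.5038  -0.19205  0.1    ]
disc top [ 0.503  -0.1888  0.13  ]
scene [ 0.5128 -0.2058  0.154 ] [ 0.4962 -0.1655  0.154 ] [ 0.5045  -0.18565  0.154  ]
dish [0.5818 0.1309 0.024 ] [0.5866 0.135  0.024 ] [0.5809 0.1338 0.006 ]
vent [ 0.5154 -0.0695  0.127 ]
[[-0.901  0.434 -0.001]
 [ 0.434  0.901 -0.001]
 [-0.    -0.001 -1.   ]]
{'fov_y': 61.8323230120895, 'cx': 313.4200747168426, 'cy': 196.54735333543405, 'dist_coeffs': array([0.01614516, 0.        , 0.        , 0.        , 0.        ]), 'extrinsics': array([[ 0.43396825,  0.85661655,  0.27906924,  0.19571687],
       [ 0.90092675, -0.41207367, -0.13611129,  0.60040748],
       [-0.00159809,  0.31048892, -0.95057565,  0.38528343],
       [ 0.        ,  0.        ,  0.        ,  1.        ]])}
```

```bash
cat > go.py <<'E'
import sys
from h import *
from cell import telemetry
from scipy.spatial.transform import Rotation as R
def go(x,y,z,ya):
    s=telemetry.observe();M=R.from_rotvec(s["ee_rot"])
    yv=np.array([np.cos(np.radians(ya)),np.sin(np.radians(ya)),0]);zv=np.array([0,0,-1.]);T=R.from_matrix(np.c_[np.cross(yv,zv),yv,zv])
    print("t",round(s["clock"],2),"pos",s["position"].round(4),"F",s["force"].round(1),"w",round(s["width"]*9.18,2),"gf",round(s["gripper_force"],1),"j",s["joints"].round(2),"yang",np.degrees(np.arctan2(*M.as_matrix()[1::-1,1])).round(1))
    print("cm",(M.inv().apply(np.array([x,y,z])-s["position"])*100).round(2),"deg",np.degrees((M.inv()*T).as_rotvec()).round(1))
if __name__=="__main__":go(*map(float,sys.argv[1:]))
E
python3 go.py .503 -.188 .24 24
python3 -m creep '9 -12 -12 0 0 0 10;9 -24 -24 0 0 0 20;9 -36 -36 0 0 0 30;9 -48 -48 0 0 0 40;9 -53.5 -57.6 0.8 0 0 40'
python3 go.py .503 -.188 .24 24
```

```text
t 0.1 pos [0.271  0.5627 0.248 ] F [-0.2  0.6 -1. ] w 9.17 gf 0.0 j [-1.22  0.44  0.02  1.57 -0.01  1.13 -0.08] yang 64.3
cm [-53.48 -57.57   0.89] deg [-0.1  0.  40.3]
clock: 0.72
position: [0.3716, 0.2651, 0.2477]
ee_rot: [1.708, 2.636, 0.0]
force: [1.5, -0.3, 1.2]
width: 0.976
gripper_force: 0.0
t 0.72 pos [0.3716 0.2651 0.2477] F [ 1.5 -0.3  1.2] w 8.96 gf 0.0 j [-0.97  0.16  0.26  1.98 -0.05  1.01 -0.26] yang 24.1
cm [-46.72  -6.52   0.77] deg [ 0.  -0.   0.1]
```

```bash

python3 -m creep '9 -46.7 -6.5 0.8 0 0 0;9 -46.7 -6.5 0.8 0 0 0;9 -46.7 -6.5 0.8 0 0 0;9 -46.7 -6.5 0.8 0 0 0;9 -46.7 -6.5 0.8 0 0 0' >/dev/null
python3 go.py .503 -.188 .24 24
```

```text
t 1.35 pos [ 0.4593 -0.0345  0.2425] F [1.5 1.6 0.5] w 8.97 gf 0.0 j [-0.49  0.17  0.52  2.   -0.1   1.    0.51] yang 24.3
cm [-15.78  -2.33   0.25] deg [ 0.  -0.   0.3]
```

```bash

python3 -m creep '9 -15.1 -2.2 0.2 0 0 0;9 -15.1 -2.2 0.2 0 0 0;9 -15.1 -2.2 0.2 0 0 0;9 -15.1 -2.2 0.2 0 0 0;9 -15.1 -2.2 0.2 0 0 0' >/dev/null
python3 go.py .503 -.188 .24 24
python3 - <<'E'
from h import *
i=vision.camera_info("wrist");im=vision.get_image("wrist");cv2.imwrite("pics/w1.png",im[:,:,::-1])
np.save("w1.npy",i,allow_pickle=True)
E
```

```text
t 1.98 pos [ 0.5009 -0.1784  0.2401] F [-0.5  0.3 -0.7] w 9.01 gf 0.0 j [-0.21  0.32  0.59  1.85 -0.2   1.04  0.89] yang 24.3
cm [-0.96 -0.2   0.01] deg [-0.  -0.1  0.3]
```

View pics/w1.png

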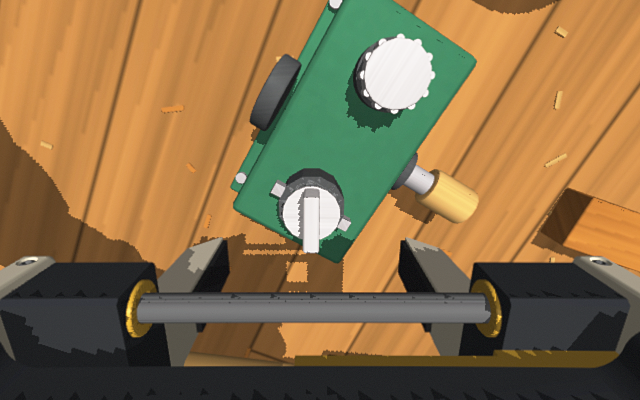

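The wrist view shows the wing upright at column 311, rows about 190-252, with bosses at about (278,190) and (344,225). I'll zoom in to measure it.

```bash
python3 - <<'E'
import cv2
a=cv2.imread("pics/w1.png")[160:265,255:365];cv2.imwrite("pics/z2.png",cv2.resize(a,None,fx=5.5,fy=5.5,interpolation=cv2.INTER_CUBIC))
E
```

```text
(no output)
```

View pics/z2.png

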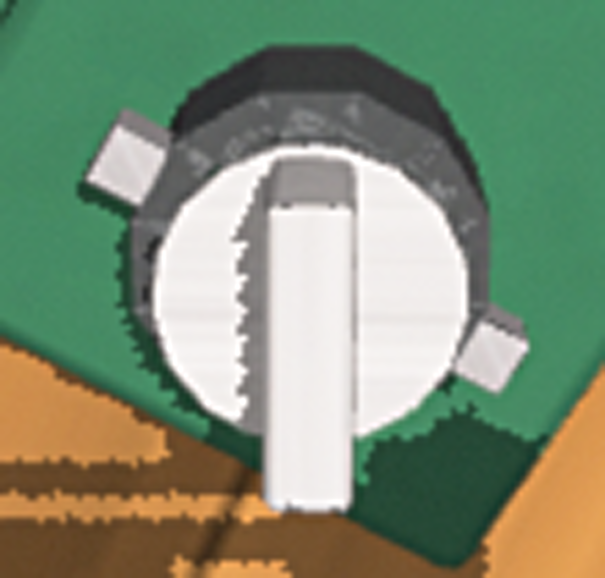

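The top face of the wing runs from (312,205) to (308,508) in crop pixels. The disc is centred near (311,290) and the bosses are at (128,163) and (491,352).

```bash
python3 - <<'E'
from h import *
i=np.load("w1.npy",allow_pickle=True).item()
t=lambda u,v:(255+u/5.5,160+v/5.5)
A=at("",t(312,205),.154,i);B=at("",t(308,508),.154,i);print((A+B)/2,np.linalg.norm(A-B),np.degrees(np.arctan2(*(A-B)[1::-1])))
for z in(.1,.105,.11):
  C=at("",t(128,163),z,i);D=at("",t(491,352),z,i);print((C+D)/2,np.degrees(np.arctan2(*(D-C)[1::-1])))
print("disc",at("",t(311,290),.130,i))
E
python3 go.py .503 -.188 .18 23
```

```text
[ 0.5046  -0.18775  0.154  ] 0.04308236298069081 113.53038193155075
[ 0.50675 -0.1925   0.1    ] -4.656346348896084
[ 0.50605 -0.19085  0.105  ] -4.654368244995147
[ 0.50535 -0.1892   0.11   ] -4.652315834357825
disc [ 0.5042 -0.187   0.13  ]
t 2.02 pos [ 0.501  -0.1781  0.2402] F [-0.9  0.7 -1.2] w 9.04 gf 0.0 j [-0.21  0.32  0.59  1.85 -0.2   1.04  0.89] yang 24.4
cm [-1.   -0.23  6.02] deg [-0.  -0.1  1.4]
```

```bash

python3 go.py .504 -.1875 .155 24.5
python3 -m creep '9 -1 0 1 0 0 0;9 -1 0 4 0 0 0;9 -1 0 6.5 0 0 0;9 -1 0 8.5 0 0 0;9 -1 0 8.5 0 0 0' >/dev/null
python3 go.py .504 -.1875 .155 24.5
```

```text
t 2.02 pos [ 0.501  -0.1781  0.2402] F [-0.9  0.7 -1.2] w 9.04 gf 0.0 j [-0.21  0.32  0.59  1.85 -0.2   1.04  0.89] yang 24.4
cm [-0.99 -0.11  8.52] deg [-0.  -0.1 -0.1]
t 2.65 pos [ 0.5043 -0.1879  0.1539] F [-0.8  0.4  1.4] w 9.01 gf 0.0 j [-0.15  0.43  0.55  1.93 -0.29  0.86  0.98] yang 24.3
cm [ 0.05 -0.01 -0.11] deg [-0.2 -0.1 -0.2]
```

Centred on the cap, so I'll close the fingers.

```bash

python3 -m creep '1 0 0 0 0 0 0;1 0 0 0 0 0 0;1 0 0 0 0 0 0;1 0 0 0 0 0 0;1 0 0 0 0 0 0' 45 >/dev/null
python3 go.py .504 -.1875 .155 24.5
python3 -m creep '1 0 0 0 0 0 0;1 0 0 0 0 0 0;1 0 0 0 0 0 0;1 0 0 0 0 0 0;1 0 0 0 0 0 0' >/dev/null
python3 go.py .504 -.1875 .155 24.5
```

```text
t 3.27 pos [ 0.5054 -0.1885  0.1556] F [ 0.3  0.  -0.1] w 4.44 gf 0.0 j [-0.15  0.43  0.55  1.93 -0.29  0.86  0.98] yang 24.3
cm [ 0.15 -0.08  0.06] deg [ 0.   0.  -0.2]
t 3.9 pos [ 0.505  -0.1886  0.1555] F [-2.4 -0.7  0.9] w 1.2 gf 44.8 j [-0.15  0.43  0.55  1.93 -0.29  0.86  0.98] yang 24.3
cm [ 0.15 -0.05  0.05] deg [-0.  -0.  -0.2]
```

```bash

python3 -m creep '1 0 0 0.3 0 0 0;1 0 0 0.6 0 0 0;1 0 0 0.8 0 0 0;1 0 0 0.8 0 0 0' >/dev/null
python3 go.py .505 -.1886 .1475 24.3
```

```text
t 4.4 pos [ 0.5052 -0.1887  0.1475] F [-3.6  0.4  7.3] w 1.16 gf 44.9 j [-0.14  0.44  0.54  1.94 -0.3   0.84  0.99] yang 24.3
cm [ 0.02 -0.02  0.  ] deg [-0. -0. -0.]
```

```bash

python3 -m creep '1 0 0 0 0 0 -8;1 0 0 0 0 0 -16;1 0 0 0 0 0 -24;1 0 0 0 0 0 -30;1 0 0 0 0 0 -30' >/dev/null
python3 go.py .505 -.1886 .1475 84.3
python3 - <<'E'
from cell import telemetry as t
print(t.observe()["ft_torque"])
E
```

```text
t 5.03 pos [ 0.5065 -0.1884  0.1481] F [-0.4  0.7  7.3] w 1.18 gf 44.9 j [-0.04  0.42  0.4   1.93 -0.22  0.83  1.43] yang 54.4
cm [ 0.11 -0.1   0.06] deg [  0.1   0.1 -29.9]
[0.23225261 0.06682793 0.00826026]
```

```bash

python3 -m creep '1 0 0 0 0 0 -8;1 0 0 0 0 0 -16;1 0 0 0 0 0 -24;1 0 0 0 0 0 -30;1 0 0 0 0 0 -30' >/dev/null
python3 go.py .505 -.1886 .1475 84.3
python3 -m creep '1 0 0 -0.4 0 0 0;1 0 0 -0.8 0 0 0;1 0 0 -1.4 0 0 0;1 0 0 -1.4 0 0 0' >/dev/null
python3 go.py .505 -.1886 .1615 84.3
python3 - <<'E'
from h import *
from cell import telemetry as t
print(t.observe()["ft_torque"])
E
```

```text
t 5.65 pos [ 0.5063 -0.1885  0.148 ] F [-0.4  0.2  6.8] w 1.15 gf 44.9 j [ 0.06  0.41  0.26  1.92 -0.14  0.83  1.87] yang 84.4
cm [ 0.13 -0.03  0.05] deg [0.  0.1 0.1]
t 6.15 pos [ 0.5052 -0.1884  0.1616] F [-0.1 -1.3 -0.2] w 1.17 gf 44.8 j [ 0.06  0.39  0.27  1.91 -0.13  0.86  1.86] yang 84.3
cm [ 0.02 -0.02  0.01] deg [ 0. -0. -0.]
[0.06932425 0.00620928 0.00142558]
```

```bash

python3 -m creep '1 0 0 -1 0 0 0;1 0 0 -3 0 0 0;1 0 0 -7 0 0 0;1 0 0 -9 0 0 0;1 0 0 -9 0 0 0' >/dev/null
python3 go.py .583 .133 .25 84.3
python3 - <<'E'
from h import *
im=vision.get_image("scene")[60:240,180:460];cv2.imwrite("pics/s2.png",cv2.resize(im[:,:,::-1],None,fx=2.5,fy=2.5))
E
```

```text
t 6.78 pos [ 0.506  -0.1888  0.253 ] F [ 0.8 -0.1 -1. ] w 1.16 gf 44.8 j [ 0.03  0.29  0.29  1.8  -0.1   1.07  1.83] yang 84.3
cm [-4.46 32.78  0.3 ] deg [-0.   0.2 -0. ]
```

View pics/s2.png

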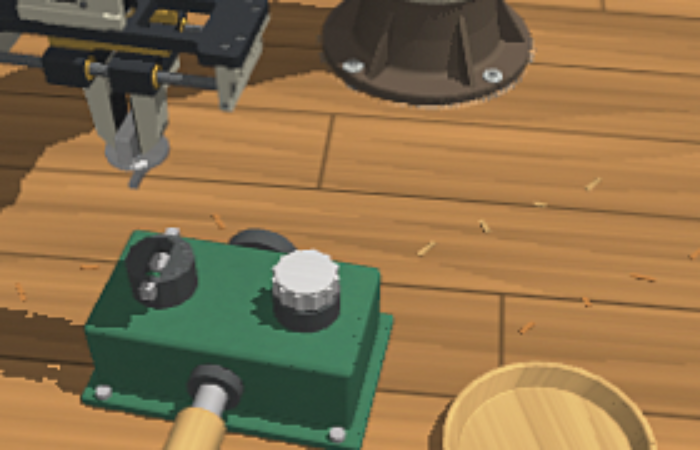

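The cap is off: it is between the fingers at about (135,160), and the neck at (160,265) is empty. Next I carry it to the dish.

```bash

python3 -m creep '1 -1 6 0 0 0 0;1 -2 12 0 0 0 0;1 -3 18 0 0 0 0;1 -4 24 0 0 0 0;1 -4.4 29 0 0 0 0' >/dev/null
python3 go.py .583 .133 .25 84.3
python3 -m creep '1 -4.4 32.8 0 0 0 0' >/dev/null; python3 go.py .583 .133 .25 84.3
```

```text
t 7.45 pos [0.5775 0.0982 0.2498] F [ 0.3 -0.6 -0.6] w 1.14 gf 44.8 j [-0.39  0.37  0.18  1.68 -0.07  1.1   1.28] yang 84.4
cm [-0.2   3.51 -0.03] deg [-0.  -0.1  0.1]
t 7.58 pos [0.5919 0.157  0.2499] F [ 0.8  0.9 -0.4] w 1.2 gf 44.8 j [-0.46  0.41  0.17  1.61 -0.07  1.13  1.19] yang 84.2
cm [ 0.64 -2.48 -0.  ] deg [-0.1 -0.1 -0.1]
```

The extra row overshot by about 25 mm, still high above the dish. I'll correct it and settle.

```bash

python3 -m creep '1 0.6 -2.5 0 0 0 0;1 0.6 -2.5 0 0 0 0;1 0.6 -2.5 0 0 0 0' >/dev/null
python3 go.py .583 .133 .06 84.3
```

```text
t 7.95 pos [0.5836 0.1315 0.2507] F [ 0.8  0.1 -0.8] w 1.15 gf 44.8 j [-0.43  0.39  0.17  1.65 -0.07  1.11  1.23] yang 84.2
cm [ 0.05  0.15 19.07] deg [-0.  -0.1 -0.1]
```

```bash

python3 -m creep '1 0 0.1 6 0 0 0;1 0 0.1 11 0 0 0;1 0 0.1 16 0 0 0;1 0 0.1 18.5 0 0 0;1 0 0.1 18.9 0 0 0' >/dev/null
python3 go.py .583 .133 .054 84.3
python3 -m creep '1 0 0 0.2 0 0 0;1 0 0 0.4 0 0 0;1 0 0 0.5 0 0 0;1 0 0 0.5 0 0 0' >/dev/null
python3 go.py .583 .133 .054 84.3
```

```text
t 8.57 pos [0.5828 0.1327 0.0606] F [ 0.2 -0.6 -0.4] w 1.17 gf 44.8 j [-0.4   0.6   0.13  1.83 -0.11  0.72  1.26] yang 84.3
cm [-0.02  0.03  0.66] deg [-0.1 -0.2 -0. ]
t 9.07 pos [0.5843 0.1333 0.058 ] F [-0.1 -0.4 -1.2] w 1.18 gf 44.8 j [-0.4   0.61  0.13  1.83 -0.11  0.71  1.26] yang 84.3
cm [ 0.13 -0.04  0.4 ] deg [ 0.  0. -0.]
```

```bash

python3 -m creep '1 0 0 0.1 0 0 0;1 0 0 0.2 0 0 0;1 0 0 0.2 0 0 0' >/dev/null
python3 go.py .583 .133 .054 84.3
python3 -m creep '1 0 0 0.1 0 0 0;1 0 0 0.2 0 0 0;1 0 0 0.2 0 0 0' >/dev/null
python3 go.py .583 .133 .054 84.3
python3 - <<'E'
from h import *
im=vision.get_image("scene")[160:300,310:490];cv2.imwrite("pics/s3.png",cv2.resize(im[:,:,::-1],None,fx=4,fy=4))
E
```

```text
t 9.45 pos [0.5841 0.1332 0.0555] F [-0.1 -0.9 -0.4] w 1.13 gf 44.8 j [-0.4   0.61  0.13  1.83 -0.12  0.7   1.26] yang 84.3
cm [ 0.11 -0.03  0.15] deg [ 0.  0. -0.]
t 9.82 pos [0.5843 0.1332 0.0553] F [-6.8 -1.9 21. ] w 1.15 gf 45.0 j [-0.4   0.61  0.13  1.83 -0.12  0.7   1.26] yang 84.3
cm [ 0.13 -0.03  0.13] deg [ 0.  0. -0.]
```

View pics/s3.png

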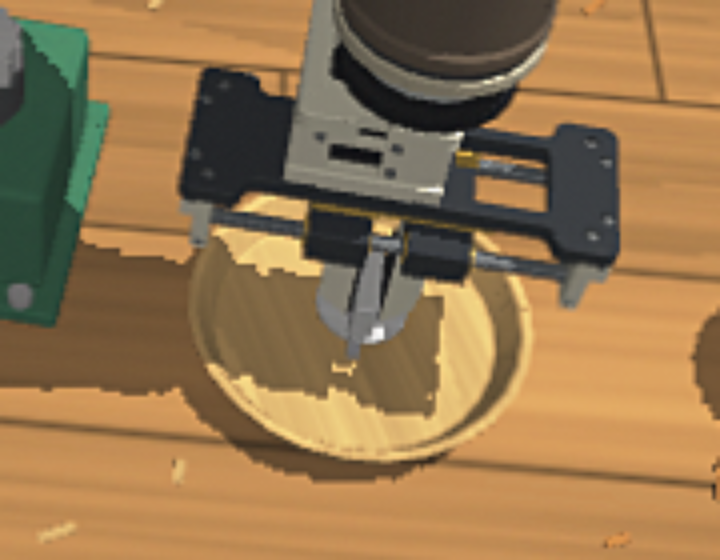

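The cap is inside the dish near (360,310) and the 21 N reading shows floor contact. I'll back off slightly, open the fingers and retreat.

```bash

python3 -m creep '1 0 0 -0.1 0 0 0;1 0 0 -0.1 0 0 0;6 0 0 -0.1 0 0 0;6 0 0 -0.1 0 0 0;6 0 0 -0.1 0 0 0' >/dev/null
python3 -m creep '6 0 0 0 0 0 0;6 0 0 0 0 0 0;6 0 0 0 0 0 0;6 0 0 0 0 0 0;6 0 0 0 0 0 0' >/dev/null
python3 go.py .583 .133 .2 84.3
```

```text
t 11.12 pos [0.5841 0.1332 0.0545] F [-0. -1. -0.] w 6.02 gf 0.0 j [-0.4   0.61  0.13  1.83 -0.12  0.7   1.26] yang 84.3
cm [  0.11  -0.03 -14.55] deg [ 0.  0. -0.]
```

```bash

python3 -m creep '9 0 0 -0.5 0 0 0;9 0 0 -1.5 0 0 0;9 0 0 -3 0 0 0;9 0 0 -7 0 0 0;9 0 0 -12 0 0 0' >/dev/null
python3 -m creep '9 0 0 -4 0 0 0;9 0 0 -6 0 0 0;9 0 0 -6 0 0 0;9 0 0 -6 0 0 0' >/dev/null
python3 go.py .583 .133 .24 84.3
python3 - <<'E'
from h import *
im=vision.get_image("scene")[130:300,200:490];cv2.imwrite("pics/s4.png",cv2.resize(im[:,:,::-1],None,fx=2.7,fy=2.7))
E
```

```text
t 12.25 pos [0.5836 0.1331 0.2341] F [ 0.3  0.7 -1.6] w 9.0 gf 0.0 j [-0.44  0.4   0.17  1.67 -0.08  1.08  1.23] yang 84.3
cm [ 0.06 -0.02 -0.59] deg [-0. -0. -0.]
```

View pics/s4.png

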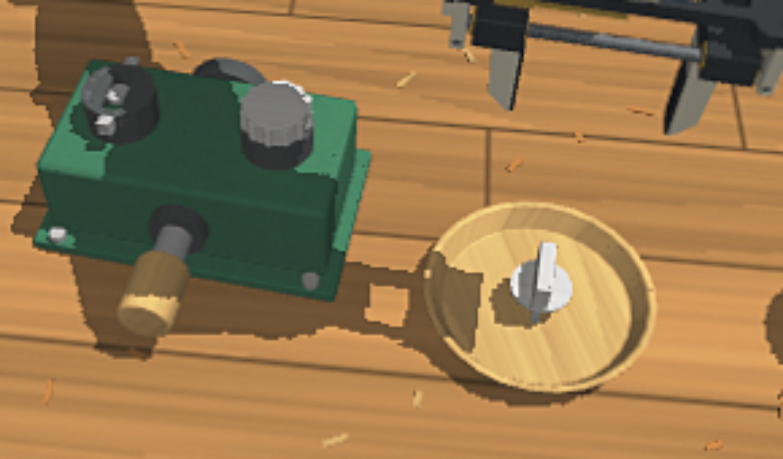

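The cap rests in the middle of the dish at about (542,285), the gripper is clear and the vent cap hasn't been touched.

```bash
python3 -c "
from cell import job
print(job.sign_off())"
```

```text
the job is handed in; nothing more can be done
None
```

The filler cap was pushed down, twisted free, lifted off and lowered to the dish floor, where it now rests released; the vent cap was not touched, and I handed the job in at about 12 s on the robot's clock (no verdict was returned).

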